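# Gauge a jig pin in the taper slot and rack it by size

### The job

Take the jig pin that stands alone in the single-hole metal block, put its shank upright into the wide end of the tapered gauge slot and slide it gently towards the narrow end until it wedges snugly between both jaws; the mark nearest to where it stops tells its size. Then stand it upright and fully home in the hole of that size in the three-hole rack (small, middle or large) and let go; leave the two pins in the wooden block where they are.

Things in the scene. Friction and masses are not known exactly. Their poses are not given: they have to be found in the camera images.
- pin_a_grip (a point): centre of a steel jig pin's grip, z up its axis. Three look-alike pins, about 0.15 kg: dark round grip 30 mm across, 50 mm tall (this point in its middle), below it a plain shank 45 mm long, so its end is 70 mm below this point. The shanks are 11, 15 and 19 mm thick, one pin of each; which is which is unknown. One pin stands in the single-hole block, two in the wooden block
- pin_b_grip (a point): centre of a steel jig pin's grip, z up its axis. Three look-alike pins, about 0.15 kg: dark round grip 30 mm across, 50 mm tall (this point in its middle), below it a plain shank 45 mm long, so its end is 70 mm below this point. The shanks are 11, 15 and 19 mm thick, one pin of each; which is which is unknown. One pin stands in the single-hole block, two in the wooden block
- pin_c_grip (a point): centre of a steel jig pin's grip, z up its axis. Three look-alike pins, about 0.15 kg: dark round grip 30 mm across, 50 mm tall (this point in its middle), below it a plain shank 45 mm long, so its end is 70 mm below this point. The shanks are 11, 15 and 19 mm thick, one pin of each; which is which is unknown. One pin stands in the single-hole block, two in the wooden block
- pin_a: the same pin's body, origin at the centre of the shank's lower end, 70 mm below the centre of its grip, z up its axis
- pin_b: the same pin's body, origin at the centre of the shank's lower end, 70 mm below the centre of its grip, z up its axis
- pin_c: the same pin's body, origin at the centre of the shank's lower end, 70 mm below the centre of its grip, z up its axis
- stand: fixed aluminium block 70 x 70 x 55 mm with one 21 mm hole, 50 mm deep, in its top; the pin to gauge stands in it, shoulder on the block, grip centre 80 mm above the bench. Origin at the centre of the underside, z up. It may be left or right of the gauge
- gauge: fixed taper gauge: base plate 8 mm thick (x -30 to 130, y -52 to 52 mm), two upright jaws, a slot between. Origin on the bench under the middle of the wide mouth; x along the slot to its narrow end, z up. Slot 25 mm wide at x = 0, evenly to 8 at x = 102. White marks on both jaws: x = 36 (19 mm shank), 60 (15) and 84 mm (11). A pin may stop up to 9 mm before, 11 past its mark: go by the nearest
- jaw_left: the steel jaw on the gauge's +y side, 35 tall on the base plate (top 43 mm above the bench), 105 long; same origin and axes as the gauge. Its inner face is a shoe clamped by hand up to 1.5 mm nearer to or farther from the other jaw than drawn (not measured, too little to see), so where a pin stops must be felt: one jaw alone may rub first; wedged, the pin presses on both
- jaw_right: the like steel jaw on the gauge's -y side, its face fixed as drawn; same origin and axes as the gauge. A push of 5 to 10 N along the slot wedges a pin; each mm driven on past that adds some 3 N, and over about 15 N strains the gauge
- rack: fixed aluminium block 60 x 150 x 55 mm with three holes 50 mm deep along its y: 15 mm wide at y = +48 (for the 11 mm shank), 19 mm at y = 0 (15 mm shank), 23 mm at y = -48 (19 mm shank). Origin at the centre of the underside, z up. A pin is home with its shoulder on the block's top, grip centre 80 mm above the bench. It may be left or right of the gauge
- rack_hole0 (a point): centre of the mouth of the small hole (15 mm), 55 mm above the bench
- rack_hole1 (a point): centre of the mouth of the middle hole (19 mm), 55 mm above the bench
- rack_hole2 (a point): centre of the mouth of the large hole (23 mm), 55 mm above the bench
There are look-alikes about, which are no part of the job. What is shaped like the stand but yellow is not meant. Leave any red look-alike of the pin_b alone.

How it is judged (in metres and radians):
On the way, in this order (a step that is already met when the one before it is completed fails the run):
1. a pin's shank is upright in the wide end of the gauge slot, well down between the jaws (((x of pin_a_grip in the frame of gauge between -0.012 and 0.03 m and y of pin_a_grip in the frame of gauge between -0.012 and 0.012 m and z of pin_a_grip in the frame of gauge below 0.105 m and angle between pin_a_grip's own z axis and vertical below 0.15 rad) or (x of pin_b_grip in the frame of gauge between -0.012 and 0.03 m and y of pin_b_grip in the frame of gauge between -0.012 and 0.012 m and z of pin_b_grip in the frame of gauge below 0.105 m and angle between pin_b_grip's own z axis and vertical below 0.15 rad) or (x of pin_c_grip in the frame of gauge between -0.012 and 0.03 m and y of pin_c_grip in the frame of gauge between -0.012 and 0.012 m and z of pin_c_grip in the frame of gauge below 0.105 m and angle between pin_c_grip's own z axis and vertical below 0.15 rad))), for 0.1 s.
2. that pin is wedged upright in the slot, pressing on both jaws with at least 3 N (((contact force between pin_a and jaw_left above 3 N and contact force between pin_a and jaw_right above 3 N and x of pin_a_grip in the frame of gauge between 0.022 and 0.102 m and z of pin_a_grip in the frame of gauge below 0.105 m and angle between pin_a_grip's own z axis and vertical below 0.15 rad) or (contact force between pin_b and jaw_left above 3 N and contact force between pin_b and jaw_right above 3 N and x of pin_b_grip in the frame of gauge between 0.022 and 0.102 m and z of pin_b_grip in the frame of gauge below 0.105 m and angle between pin_b_grip's own z axis and vertical below 0.15 rad) or (contact force between pin_c and jaw_left above 3 N and contact force between pin_c and jaw_right above 3 N and x of pin_c_grip in the frame of gauge between 0.022 and 0.102 m and z of pin_c_grip in the frame of gauge below 0.105 m and angle between pin_c_grip's own z axis and vertical below 0.15 rad))), for 0.2 s.
At the end, for the whole second after the job is handed in: The pin that stood alone stands upright (within 0.08 rad) in the rack's hole of its own size, its axis within 8 mm of the hole's centre and its shoulder within 4 mm of the block's top, released and at rest; the two other pins stand within 15 mm of where they were (((horizontal distance between pin_a_grip and rack_hole0 below 0.008 m and z of pin_a_grip in the frame of rack between 0.074 and 0.084 m and angle between pin_a_grip's own z axis and vertical below 0.08 rad) or (horizontal distance between pin_a_grip and stand above 0.06 m and distance of pin_a_grip from where it was at the start of the episode below 0.015 m and angle between pin_a_grip's own z axis and vertical below 0.1 rad)) and ((horizontal distance between pin_b_grip and rack_hole1 below 0.008 m and z of pin_b_grip in the frame of rack between 0.074 and 0.084 m and angle between pin_b_grip's own z axis and vertical below 0.08 rad) or (horizontal distance between pin_b_grip and stand above 0.06 m and distance of pin_b_grip from where it was at the start of the episode below 0.015 m and angle between pin_b_grip's own z axis and vertical below 0.1 rad)) and ((horizontal distance between pin_c_grip and rack_hole2 below 0.008 m and z of pin_c_grip in the frame of rack between 0.074 and 0.084 m and angle between pin_c_grip's own z axis and vertical below 0.08 rad) or (horizontal distance between pin_c_grip and stand above 0.06 m and distance of pin_c_grip from where it was at the start of the episode below 0.015 m and angle between pin_c_grip's own z axis and vertical below 0.1 rad)) and linear speed of each of pin_a, pin_b, pin_c below 0.02 m/s); the robot touches nothing.
It fails at once if a pin is forced against a jaw with more than 22 N (contact force between any of pin_a, pin_b, pin_c and jaw_left above 22 N or contact force between any of pin_a, pin_b, pin_c and jaw_right above 22 N).
It fails at once if a second pin is moved more than 15 mm (distance of each of pin_a_grip, pin_b_grip from where it was at the start of the episode above 0.015 m or distance of each of pin_a_grip, pin_c_grip from where it was at the start of the episode above 0.015 m or distance of each of pin_b_grip, pin_c_grip from where it was at the start of the episode above 0.015 m).
It also fails if it takes over 72 s, if anything falls off the work surface, if the arm or the gripper's body presses on something with over 40 N, if the wrist force passes 120 N, or if a joint passes its speed limit or range.

### The arm

A 6-joint arm with a two-finger parallel gripper is mounted at the origin on the work surface. World frame = base frame: x ahead of the robot, y to its left, z up, the work surface at z = 0. Lengths are in m, angles in degrees, forces in N, time in s.
With the tool pointing down it reaches from about 0.25 to 0.8 m from the base axis. Payload 3.9 kg.
Tool frame: the origin (TCP) lies on the centre line of the jaws, within the pads' length; the fingertips stand 14 mm ahead of it and the grasp point (between the pads) lies 5 mm behind it (ctrl.tip_reach is the distance from the TCP to the fingertips, in m); z points along the fingers, y is the line along which they close (so a half turn about z gives the same grasp; the last joint's range is limited). The gripper opens to 85 mm and grips with 20 to 120 N. Pads are 22 mm wide; open, the fingers measure 114 mm over their backs; the gripper's body (76 mm by 85 mm) begins 54 mm behind the grasp point. The pads swing forward as they close: fully open they stand 13 mm farther back than shut.
Start: joints at [-69.901, 14.897, -7.913, 67.191, 0, 90], TCP at [0.18, -0.493, 0.245] pointing down, gripper open.
Joint ranges: [-159.42, 159.42], [-47.68, 98.78], [-73.54, 78.23], [-108.79, 121.32], [-90, 84.71], [-180, 180]. Speed limits (degrees/s): [147.25, 147.25, 180, 180, 180, 180].

### API

Orientations are given as [roll, pitch, yaw] about the fixed x, y, z axes, in that order (R = Rz(yaw) Ry(pitch) Rx(roll)).
In Python, from bench import ctrl, imaging gives the robot as it stands. The module is installed in compiled form; this text tells all that it offers.
- The arm moves only by the tool move_arm, never from a script. Its argument "motion" is one flat list of numbers, 7 for each row, row after row: the turn, a rotation vector about the tool's x, y, z as a fraction of full scale, then the shift along the tool's x, y, z as a fraction of full scale, then the opening, from 0 (shut) to 1 (fully open). In form: [wx, wy, wz, x, y, z, claw, wx, wy, wz, x, y, z, claw, ...]. A call has 1 to 20 rows; each row shifts and turns the commanded pose from where the row before left it, along the tool's axes as they then stand; what a row does not reach is not made up. Full scale, the value 1, is 0.03 m for a shift and 360 degrees for a turn. A row lasts 1/10 s, in which the tool goes at most 50 mm and 8.59 degrees, less where a joint would pass 70% of its speed; a pose out of reach is approached as far as the arm can. A call with a number of a shift or a turn outside -1 to 1 is refused whole. A call with a gripper value outside its range is refused whole. The fingers move at their own pace and stop on an object; the grip force is fixed at half the most. Time passes only in rows, so rows that do not move let the fingers close. It gives the time, the measured TCP pose, the force, the opening and the grip force at its end, in the units of the state.
- ctrl.get_state(): the state, without advancing time (a new reading comes with each control period).
- imaging.snapshot(name): name is "scene" or "side" or "wrist"; returns a dict with "image" (420x560x3 uint8, blue, green, red), "intrinsics" (3x3 intrinsics, pixels), "cam_to_world" (4x4, takes a point from camera to world coordinates); the wrist camera has in their place "tool_from_camera" (4x4, takes a point from camera to tool coordinates, whose origin is the TCP and whose axes are the flange's). Camera axes: x right, y down, z forward; pixel columns grow to the right and rows downward; lengths in m; the calibration is good to about 2 mm. A picture is of the moment at which its call begins: read the wrist's pose just before it. There is no depth.
- ctrl.close_job(): hands the job in; it is judged then, once.
The state is a dict: "clock": time; "q": joint angles; "joint_vel": joint speeds; "tau": joint torques, N m; "position": TCP position; "orientation": TCP orientation; "ft_force": force on the tool from outside, world axes, zero at the start; "moment": the same for the moment, N m; "width": finger opening in m; "grip_force": force on a finger pad.
Only numpy, scipy, OpenCV 4.12 (cv2) and the standard library are available. Lean on these libraries where they do the work, as an engineer would, in place of code of your own. Each camera call takes 0.05 s, during which the arm holds its last target. There are 200 camera calls.

## Working session

There is one attempt and no reset: what is moved stays moved. The work goes in short steps, Python scripts to look and compute and a tool call to move; the robot and the scene stay as the last step left them, time stands still between calls to the robot, and variables do not carry over. Pictures are saved under pics/ and viewed, at most 10 in all, crops included, and the job is handed in when it is done.

Besides the shell and the picture viewer there is one more tool, called after "Request:" as a command line: name --argument value ..., lists and objects as JSON in quotes. move_arm: Moves the arm, as the interface text tells. Its arguments: {"type":"object","properties":{"motion":{"type":"array","items":{"type":"number"}}},"required":["motion"]}

```bash
mkdir -p pics
cat > h.py <<'E'
import numpy as np, cv2
from bench import ctrl, imaging
def snap(n):
    s=ctrl.get_state(); return imaging.snapshot(n), s
def ray(s,u,v,z):
    K=s["intrinsics"];T=np.array(s["cam_to_world"])
    d=T[:3,:3]@np.linalg.solve(np.array(K),[u,v,1]);o=T[:3,3]
    return o+d*(z-o[2])/d[2]
E
python3 - <<'E'
from h import *
import pickle
for n in("scene","side"):
    s,_=snap(n);cv2.imwrite(f"pics/{n}0.png",s["image"]);pickle.dump(s,open(n+".pkl","wb"))
    print(np.array(s["cam_to_world"]).round(3).tolist(),np.array(s["intrinsics"]).tolist())
print(ctrl.get_state(),ctrl.tip_reach)
E
```

```text
[[0.088, 0.561, -0.823, 1.42], [0.996, -0.068, 0.06, -0.053], [-0.023, -0.825, -0.565, 0.592], [0.0, 0.0, 0.0, 1.0]] [[421.46458442692654, 0.0, 277.056846320918], [0.0, 421.46458442692654, 213.00697665074603], [0.0, 0.0, 1.0]]
[[-0.97, -0.183, 0.16, 0.499], [-0.243, 0.744, -0.623, 0.632], [-0.005, -0.643, -0.766, 0.876], [0.0, 0.0, 0.0, 1.0]] [[479.36593065144024, 0.0, 278.48446699972123], [0.0, 479.36593065144024, 204.6217541153577], [0.0, 0.0, 1.0]]
{'clock': 0.1, 'q': array([-6.99018055e+01,  1.49330666e+01, -7.97629711e+00,  6.71897925e+01,
       -6.04765569e-04,  9.00016873e+01]), 'joint_vel': array([-0.00287687, -0.10054266,  0.22230346, -0.01028345, -0.00072147,
       -0.01216522]), 'tau': array([-3.36620315e-04, -4.06509590e+01,  2.54527223e+01,  1.00782589e-02,
       -2.64054864e-05, -6.51122143e-07]), 'position': array([ 0.18020846, -0.49250027,  0.24455173]), 'orientation': array([-1.79900844e+02,  6.07684757e-04,  2.00965082e+01]), 'ft_force': array([-1.49273963e-02,  1.06549085e+00,  2.05620312e-04]), 'moment': array([ 0.03536698,  0.04090634, -0.0109618 ]), 'grip_force': 0.0, 'width': 0.0852954982595187} 0.014
```

View pics/scene0.png

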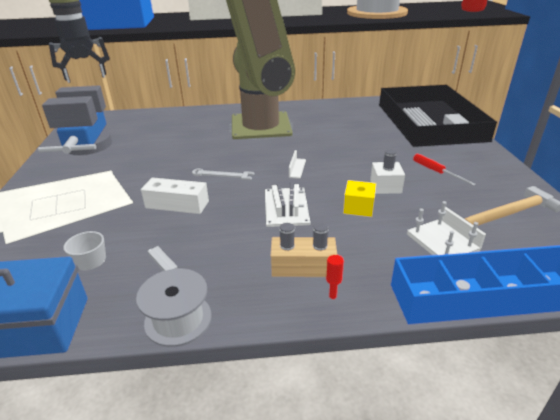

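View pics/side0.png

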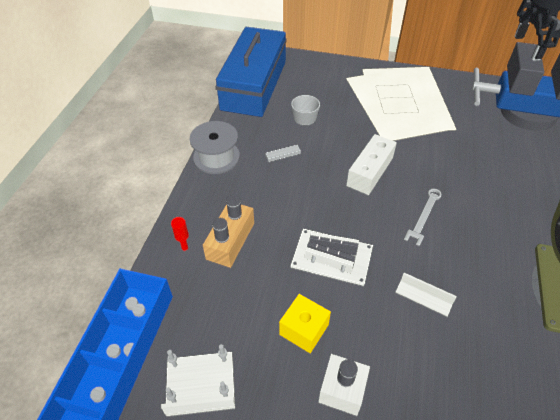

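The scene view shows the stand with its pin at (389,172), the gauge at (287,205), the rack at (175,195), the wooden block at (304,255), and a yellow decoy at (360,198). In the side view the stand is at (345,380), the gauge at (332,255) and the rack at (372,163). I'll enlarge the side view next.

Run:
```python
from h import *
import pickle
s=pickle.load(open("side.pkl","rb"));im=s["image"]
c=lambda x,y,w,h,f:cv2.resize(im[y:y+h,x:x+w],None,fx=f,fy=f,interpolation=cv2.INTER_CUBIC)
o=np.zeros((600,800,3),np.uint8)
g=c(285,222,95,70,5);o[:350,:475]=g
r=c(340,130,64,68,5);o[:340,480:800]=r
t=c(315,350,60,62,4);o[352:600,:240]=t
sc=pickle.load(open("scene.pkl","rb"))["image"][180:230,255:320];o[352:552,250:510]=cv2.resize(sc,None,fx=4,fy=4,interpolation=cv2.INTER_CUBIC)
cv2.imwrite("pics/c1.png",o)
for n,u,v,z in[("pin top",347,367,.105),("rack h mid",376,156,.055),("rack h a",383,146,.055),("rack h b",367,168,.055),("stand top c",346,376,.055)]:print(n,ray(s,u,v,z).round(3))
```

```text
pin top [0.467 0.315 0.105]
rack h mid [ 0.477 -0.242  0.055]
rack h a [ 0.464 -0.282  0.055]
rack h b [ 0.493 -0.196  0.055]
stand top c [0.465 0.31  0.055]
```

View pics/c1.png

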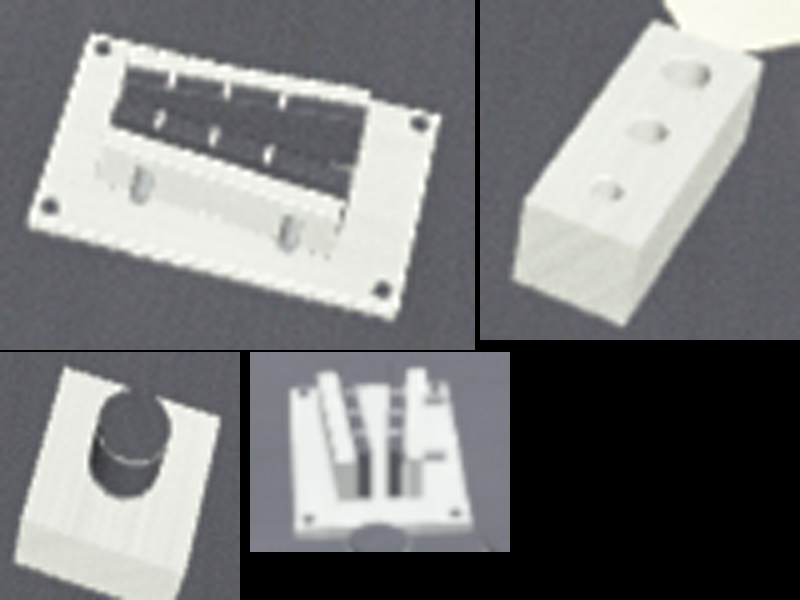

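Run:
```python
from h import *
import pickle
s=pickle.load(open("side.pkl","rb"))
P=[ray(s,285+(x-2)/5,222+(y-2)/5,.008) for x,y in[(92,35),(440,117),(398,320),(30,228)]]
P=np.array(P);print(P.round(3));c=P.mean(0)
a=(P[1]+P[2]-P[0]-P[3]);a=-a/np.linalg.norm(a);print("c",c,"yaw",np.degrees(np.arctan2(a[1],a[0])),"orig",c-a*.05)
for x,y in[(172,80),(228,92),(283,102),(160,118),(213,134),(268,153)]:print(ray(s,285+x/5,222+y/5,.043).round(3))
sc=pickle.load(open("scene.pkl","rb"))
for n,u,v,z in[("pin top",389,155,.105),("rackmid",174,187,.055),("wood pinL",287,229,.105),("wood pinR",320,229,.105)]:print(n,ray(sc,u,v,z).round(3))
```

```text
[[ 0.609 -0.018  0.008]
 [ 0.451 -0.01   0.008]
 [ 0.455  0.097  0.008]
 [ 0.613  0.089  0.008]]
c [0.53196774 0.03965153 0.008     ] yaw -2.6687750680850377 orig [0.48202197 0.04197963 0.008     ]
[0.565 0.025 0.043]
[0.541 0.025 0.043]
[0.517 0.025 0.043]
[0.566 0.046 0.043]
[0.543 0.048 0.043]
[0.519 0.052 0.043]
pin top [0.486 0.302 0.105]
rackmid [ 0.491 -0.243  0.055]
wood pinL [0.767 0.013 0.105]
wood pinR [0.775 0.076 0.105]
```

Request:
move_arm --motion '[0,0,0,0.936,-0.343,-0.08,1,0,0,0,0.936,-0.343,-0.08,1,0,0,0,0.936,-0.343,-0.08,1,0,0,0,0.936,-0.343,-0.08,1,0,0,0,0.936,-0.343,-0.08,1,0,0,0,0.936,-0.343,-0.08,1,0,0,0,0.936,-0.343,-0.08,1,0,0,0,0.936,-0.343,-0.08,1,0,0,0,0.936,-0.343,-0.08,1,0,0,0,0.936,-0.343,-0.08,1,0,0,0,0.936,-0.343,-0.08,1,0,0,0,0.936,-0.343,-0.08,1,0,0,0,0.936,-0.343,-0.08,1,0,0,-0.0238,0,0,0,1,0,0,-0.0238,0,0,0,1,0,0,-0.0238,0,0,0,1,0,0,-0.0238,0,0,0,1,0,0,-0.0238,0,0,0,1,0,0,-0.0238,0,0,0,1,0,0,-0.0238,0,0,0,1]'

```text
clock: 2.1
position: [0.4769, -0.2418, 0.276]
orientation: [-179.9, -0.0, 80.4]
ft_force: [-0.2, -0.3, 0.3]
width: 0.0857
grip_force: 0.0
```

```bash
cat >> h.py <<'E'
from scipy.spatial.transform import Rotation as R
def wsnap():
    s,st=snap("wrist")
    T=np.eye(4);T[:3,:3]=R.from_euler("xyz",st["orientation"],degrees=True).as_matrix();T[:3,3]=st["position"]
    s["cam_to_world"]=T@np.array(s["tool_from_camera"]);return s,st
E
python3 - <<'E'
from h import *
import pickle
s,st=wsnap();cv2.imwrite("pics/w1.png",s["image"]);pickle.dump(s,open("w1.pkl","wb"))
print(st["position"],st["orientation"],st["q"],np.array(s["tool_from_camera"]).round(3).tolist(),s["intrinsics"][0][0])
E
```

```text
[ 0.47692223 -0.24178528  0.27596329] [-1.79931739e+02 -2.07245034e-02  8.04280947e+01] [-2.68833414e+01  1.52932873e+01 -2.77219854e+00  7.20058500e+01
 -5.26430813e-04  7.26885518e+01] [[-0.001, -0.963, -0.271, 0.068], [1.0, -0.001, 0.0, 0.001], [-0.001, -0.271, 0.963, -0.128], [0.0, 0.0, 0.0, 1.0]] 305.0015041921814
```

View pics/w1.png

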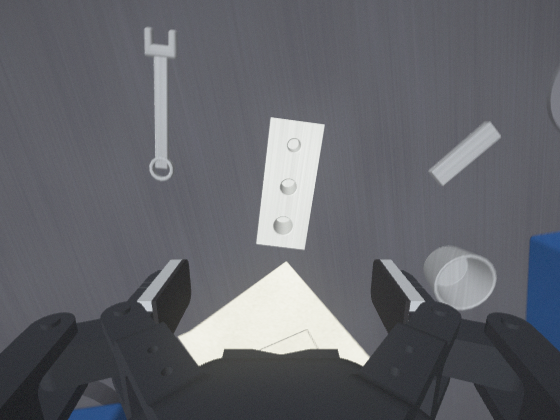

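The wrist view shows the rack's holes: small at (294,145), middle at (288,186), large at (283,226). Next I'll go over the gauge.

Request:
move_arm --motion '[0,0,-0.0192,0,0,0,1,0,0,0,0.921,0.117,0,1,0,0,0,0.921,0.117,0,1,0,0,0,0.921,0.117,0,1,0,0,0,0.921,0.117,0,1,0,0,0,0.921,0.117,0,1,0,0,0,0.921,0.117,0,1,0,0,0,0.921,0.117,0,1,0,0,0,0.921,0.117,0,1,0,0,0,0.921,0.117,0,1,0,0,0,0.921,0.117,0,1,0,0,0,0.921,0.117,0,1,0,0,0,0,0,0,1]'

```text
clock: 3.45
position: [0.5321, 0.0623, 0.2759]
orientation: [-180.0, -0.1, 87.1]
ft_force: [-0.1, -0.4, -0.5]
width: 0.0853
grip_force: 0.0
```

Run:
```python
from h import *
import pickle
s,st=wsnap();pickle.dump(s,open("w2.pkl","wb"))
print(st["position"],st["orientation"])
w=pickle.load(open("w1.pkl","rb"))
for u,v in[(294,145),(288,186),(283,226)]:print(ray(w,u,v,.055).round(4))
im=s["image"];o=np.zeros((600,800,3),np.uint8)
# gauge center projected
T=np.linalg.inv(s["cam_to_world"]);p=T[:3]@[.53,.04,.03,1];uv=np.array(s["intrinsics"])@p;u,v=(uv[:2]/uv[2]).astype(int);print(u,v)
x0,y0=max(u-75,0),max(v-60,0);print(x0,y0)
c=cv2.resize(im[y0:y0+120,x0:x0+150],None,fx=4,fy=4,interpolation=cv2.INTER_CUBIC);o[:c.shape[0],:c.shape[1]]=c
d=cv2.resize(w["image"][110:255,250:330],None,fx=2.5,fy=2.5,interpolation=cv2.INTER_CUBIC);o[:d.shape[0],600:800]=d
cv2.imwrite("pics/c2.png",o)
```

```text
[0.53207109 0.06229069 0.27593688] [-1.79967503e+02 -5.96610832e-02  8.70728119e+01]
[ 0.5001 -0.1984  0.055 ]
[ 0.486  -0.2433  0.055 ]
[ 0.4722 -0.2907  0.055 ]
279 199
204 139
```

View pics/c2.png

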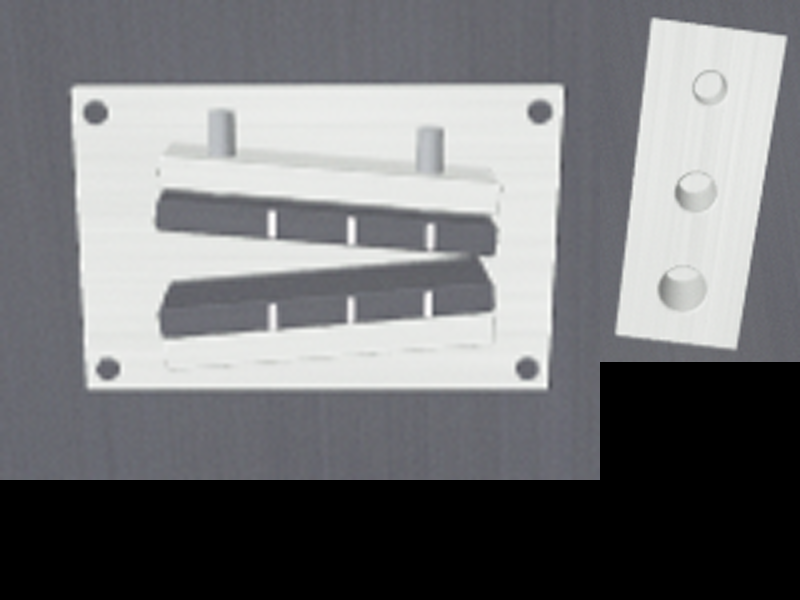

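Run:
```python
from h import *
import pickle
s=pickle.load(open("w2.pkl","rb"))
f=lambda x,y,z:ray(s,204+(x-1.5)/4,139+(y-1.5)/4,z)
L=[f(157,232,.043),f(497,255,.043)];Rr=[f(160,313,.043),f(494,287,.043)]
print(np.round(L+Rr,4))
m0=(L[0]+Rr[0])/2;m1=(L[1]+Rr[1])/2;d=m1-m0;print(m0,m1,np.degrees(np.arctan2(d[1],d[0])),np.linalg.norm(d),np.linalg.norm(L[0]-Rr[0]),np.linalg.norm(L[1]-Rr[1]))
P=np.array([f(*p,.008) for p in[(72,86),(563,86),(548,389),(88,388)]]);c=P.mean(0);a=P[1]+P[2]-P[0]-P[3];a/=np.linalg.norm(a);print(P.round(4),c,np.degrees(np.arctan2(a[1],a[0])),c-.05*a)
for x in(271,351,431):print(f(x,220,.043),f(x,310,.043))
```

```text
[[0.4862 0.0493 0.043 ]
 [0.5892 0.0367 0.043 ]
 [0.485  0.0236 0.043 ]
 [0.5882 0.0266 0.043 ]]
[0.48559469 0.03644553 0.043     ] [0.58871148 0.0316374  0.043     ] -2.6696581248626545 0.10322882447857505 0.025680749711017737 0.010150344870551244
[[ 0.4582  0.0909  0.008 ]
 [ 0.6162  0.0827  0.008 ]
 [ 0.6115 -0.021   0.008 ]
 [ 0.4529 -0.0124  0.008 ]] [0.53468059 0.03506278 0.008     ] -3.0553527245642456 [0.48475167 0.03772781 0.008     ]
[0.52100847 0.05118389 0.043     ] [0.51929888 0.02279708 0.043     ]
[0.54519441 0.04992108 0.043     ] [0.54398727 0.02150772 0.043     ]
[0.56938087 0.04865823 0.043     ] [0.5686762  0.02021833 0.043     ]
```

The gauge's wide mouth is towards the robot, with origin about (0.485, 0.038) and yaw about −2.9°. Next I'll go over the stand.

Request:
move_arm --motion '[0,0,0,0.98,-0.28,0,1,0,0,0,0.98,-0.28,0,1,0,0,0,0.98,-0.28,0,1,0,0,0,0.98,-0.28,0,1,0,0,0,0.98,-0.28,0,1,0,0,0,0.98,-0.28,0,1,0,0,0,0.98,-0.28,0,1,0,0,0,0.98,-0.28,0,1,0,0,0,0.98,-0.28,0,1,0,0,0,0,0,0,1,0,0,0,0,0,0,1]'

```text
clock: 4.6
position: [0.4701, 0.3271, 0.2761]
orientation: [-180.0, 0.1, 86.9]
ft_force: [0.1, -0.1, 0.5]
width: 0.085
grip_force: 0.0
```

Run:
```python
from h import *
import pickle
s,st=wsnap();pickle.dump(s,open("w3.pkl","wb"))
print(st["position"],st["orientation"])
im=s["image"]
T=np.linalg.inv(s["cam_to_world"]);p=T[:3]@[.47,.313,.08,1];uv=np.array(s["intrinsics"])@p;u,v=(uv[:2]/uv[2]).astype(int);print(u,v)
x0,y0=max(u-60,0),max(v-60,0);print(x0,y0)
cv2.imwrite("pics/c3.png",cv2.resize(im[y0:y0+120,x0:x0+120],None,fx=5,fy=5,interpolation=cv2.INTER_CUBIC))
```

```text
[0.47014225 0.32713155 0.27611521] [-1.79975326e+02  7.75469523e-02  8.69470251e+01]
280 202
220 142
```

View pics/c3.png

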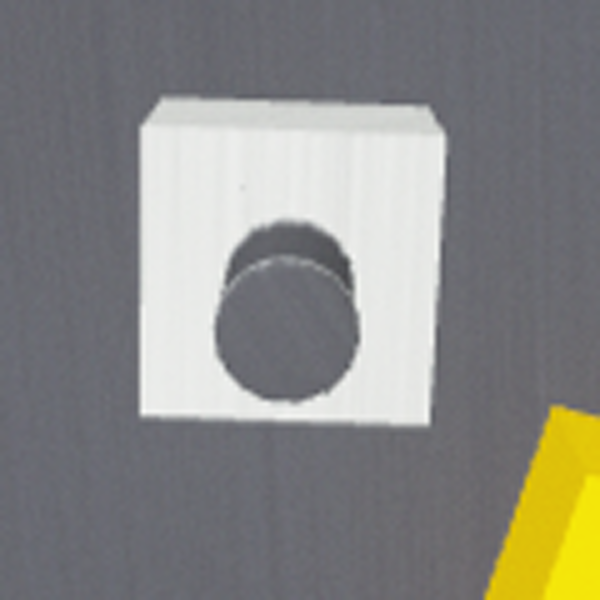

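The pin's top is a circle centred at crop (287,329), i.e. about pixel (277.2, 207.6).

Run:
```python
from h import *
import pickle
s=pickle.load(open("w3.pkl","rb"))
p=ray(s,277.2,207.6,.105);print(p, ray(s,277.2+14.4,207.6,.105)-p)
f=lambda x,y:ray(s,220+(x-2)/5,142+(y-2)/5,.055)
q=np.mean([f(141,124),f(445,130),f(430,425),f(140,416)],axis=0);print("stand",q)
st=ctrl.get_state();d=R.from_euler("xyz",st["orientation"],degrees=True).as_matrix().T@(np.array([p[0],p[1],.075])-st["position"]);print(d, d/.03)
```

```text
[0.46667139 0.31434072 0.105     ] [ 0.01461809 -0.00079611  0.        ]
stand [0.46636092 0.31350248 0.055     ]
[-0.01220085 -0.00286945  0.20125274] [-0.40669498 -0.09564842  6.70842478]
```

Request:
move_arm --motion '[0,0,0,-0.407,-0.096,0,1,0,0,0,0,0,0.95,1,0,0,0,0,0,0.95,1,0,0,0,0,0,0.95,1,0,0,0,0,0,0.95,1,0,0,0,0,0,0.9,1,0,0,0,0,0,0.9,1,0,0,0,0,0,0.6,1,0,0,0,0,0,0.4,1,0,0,0,0,0,0,1,0,0,0,0,0,0,0,0,0,0,0,0,0,0,0,0,0,0,0,0,0,0,0,0,0,0,0,0,0,0,0,0,0,0,0]'

```text
clock: 6.15
position: [0.4669, 0.3161, 0.0796]
orientation: [179.9, -0.1, 87.0]
ft_force: [-0.6, -0.6, 5.9]
width: 0.0289
grip_force: 58.8
```

Request:
move_arm --motion '[0,0,0,0,0,-0.3,0,0,0,0,0,0,-0.7,0,0,0,0,0,0,-0.8,0,0,0,0,0,0,-0.7,0,0,0,0,0,0,0,0,0,0,0,0,0,0,0]'

```text
clock: 6.75
position: [0.4668, 0.3158, 0.1535]
orientation: [180.0, -0.0, 87.0]
ft_force: [-0.6, 0.6, -1.7]
width: 0.0286
grip_force: 59.7
```

Run:
```python
from h import *
import pickle
s,st=wsnap();pickle.dump(s,open("w4.pkl","wb"));print(st["position"],st["orientation"],st["ft_force"],st["width"])
t=imaging.snapshot("side");pickle.dump(t,open("s4.pkl","wb"))
# pin in side view
T=np.linalg.inv(t["cam_to_world"]);p=T[:3]@np.r_[st["position"],1];uv=np.array(t["intrinsics"])@p;u,v=(uv[:2]/uv[2]).astype(int)
x0,y0=u-40,max(v-60,0);o=np.zeros((600,800,3),np.uint8)
c=cv2.resize(t["image"][y0:y0+120,x0:x0+80],None,fx=5,fy=5,interpolation=cv2.INTER_CUBIC);o[:c.shape[0],:c.shape[1]]=c
d=cv2.resize(s["image"][150:360,180:380],None,fx=2,fy=2);o[:420,400:800]=d
print(x0,y0);cv2.imwrite("pics/c4.png",o)
```

```text
[0.46678391 0.31579549 0.15350545] [ 1.79965313e+02 -2.07543627e-02  8.69920463e+01] [-0.57123171  0.56361232 -1.66221279] 0.02857589392108619
310 295
```

View pics/c4.png

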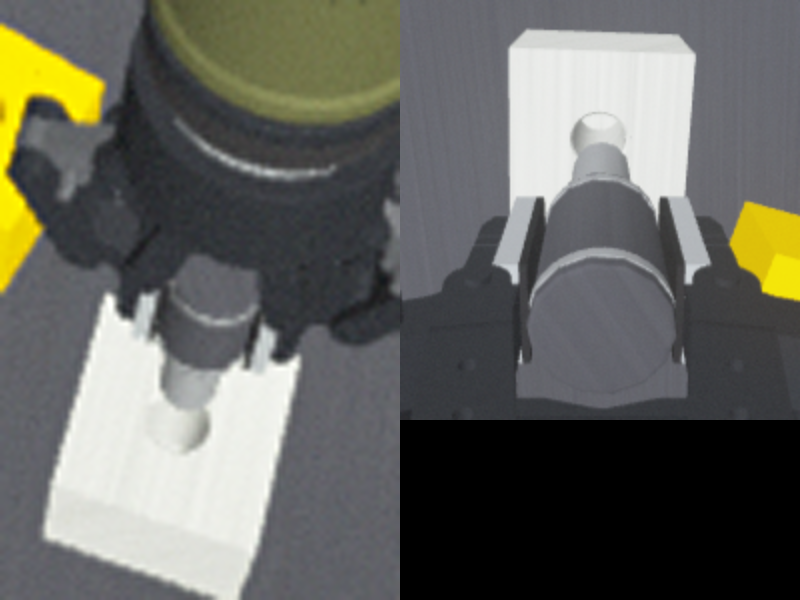

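The pin is held upright by the grip and out of the stand hole. Now I'll carry it to the gauge mouth, just outside the jaws.

Request:
move_arm --motion '[0,0,0,-0.918,0.071,0,0,0,0,0,-0.918,0.071,0,0,0,0,0,-0.918,0.071,0,0,0,0,0,-0.918,0.071,0,0,0,0,0,-0.918,0.071,0,0,0,0,0,-0.918,0.071,0,0,0,0,0,-0.918,0.071,0,0,0,0,0,-0.918,0.071,0,0,0,0,0,-0.918,0.071,0,0,0,0,0,-0.918,0.071,0,0,0,0,0,0,0,0,0,0,0,0,0,0,0,0,0,0,0,0,0,0,0]'

```text
clock: 8.15
position: [0.473, 0.0401, 0.1529]
orientation: [-179.9, -0.0, 87.0]
ft_force: [0.1, -0.5, -1.3]
width: 0.0286
grip_force: 59.7
```

Run:
```python
from h import *
import pickle
s,st=wsnap();pickle.dump(s,open("w5.pkl","wb"));print(st["position"],st["orientation"],st["ft_force"],st["width"])
t=imaging.snapshot("side")
T=np.linalg.inv(t["cam_to_world"]);p=T[:3]@np.r_[st["position"]-[0,0,.05],1];uv=np.array(t["intrinsics"])@p;u,v=(uv[:2]/uv[2]).astype(int)
x0,y0=u-60,max(v-60,0);o=np.zeros((600,800,3),np.uint8)
c=cv2.resize(t["image"][y0:y0+110,x0:x0+85],None,fx=5,fy=5,interpolation=cv2.INTER_CUBIC);o[:c.shape[0],:c.shape[1]]=c
d=cv2.resize(s["image"][120:350,190:375],None,fx=2,fy=2);o[:460,430:800]=d
print(x0,y0);cv2.imwrite("pics/c5.png",o)
```

```text
[0.47303856 0.04007663 0.15286194] [-1.79924528e+02 -1.42400937e-02  8.70155666e+01] [ 0.12052783 -0.45578397 -1.26273637] 0.028628574330488606
305 175
```

View pics/c5.png

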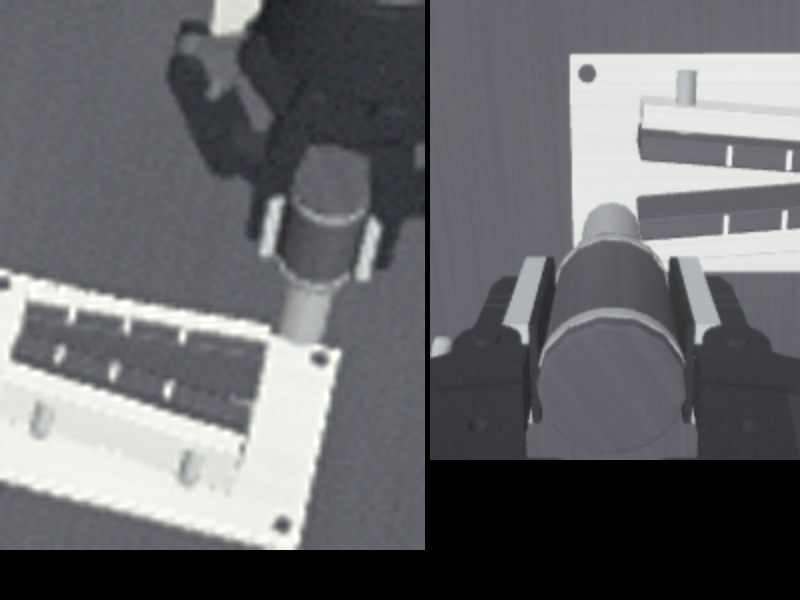

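Request:
move_arm --motion '[0,0,0,0,0.1,0.5,0,0,0,0,0,0.1,0.6,0,0,0,0,0,0,0.5,0,0,0,0,0,0,0.35,0,0,0,0,0,0,0.22,0,0,0,0,0,0,0,0,0,0,0,0,0,0,0]'

```text
clock: 8.95
position: [0.4797, 0.0394, 0.0887]
orientation: [180.0, -0.0, 87.0]
ft_force: [-0.3, 0.7, -1.2]
width: 0.029
grip_force: 59.7
```

Run:
```python
from h import *
st=ctrl.get_state();print(st["position"],st["orientation"],st["ft_force"],st["moment"])
s,st=wsnap();o=np.zeros((600,800,3),np.uint8)
o[:600,:]=cv2.resize(s["image"][130:310,190:430],(800,600),interpolation=cv2.INTER_CUBIC)
cv2.imwrite("pics/c6.png",o)
```

```text
[0.47972818 0.03944969 0.08870442] [ 1.79975000e+02 -5.18937991e-03  8.70048720e+01] [-0.2975481   0.72884501 -1.1683976 ] [ 0.02344557 -0.02929252 -0.01660946]
```

View pics/c6.png

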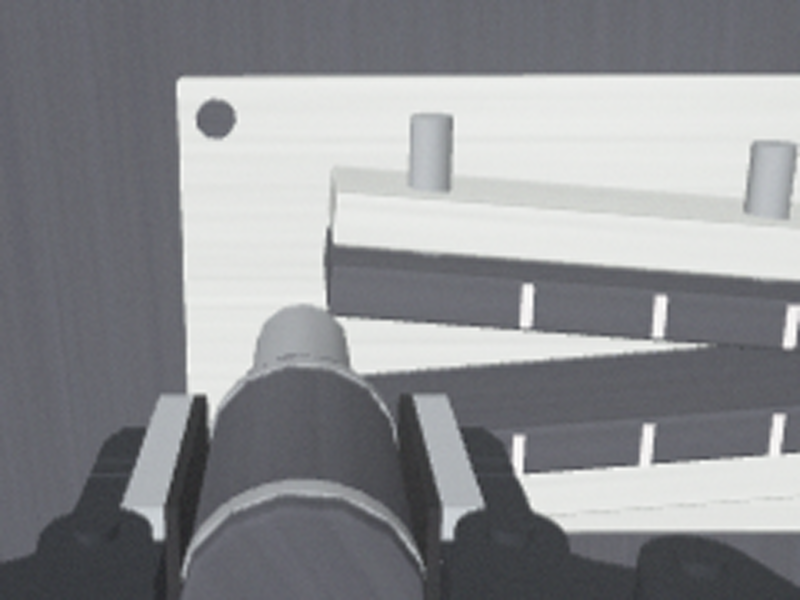

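The pin is down at the mouth, touching nothing. I'll start the slow slide.

Request:
move_arm --motion '[0,0,0,0,0.1,0,0,0,0,0,0,0.1,0,0,0,0,0,0,0.1,0,0,0,0,0,0,0.1,0,0,0,0,0,0,0.1,0,0,0,0,0,0,0,0,0]'

```text
clock: 9.6
position: [0.4951, 0.0384, 0.0884]
orientation: [180.0, -0.0, 87.0]
ft_force: [-0.4, -0.1, -0.7]
width: 0.0291
grip_force: 59.7
```

Request:
move_arm --motion '[0,0,0,0,0.06,0,0,0,0,0,0,0.06,0,0,0,0,0,0,0.06,0,0,0,0,0,0,0,0,0]'

```text
clock: 10.0
position: [0.5002, 0.0382, 0.0884]
orientation: [180.0, -0.0, 87.0]
ft_force: [0.3, 0.3, -1.9]
width: 0.0285
grip_force: 59.7
```

Request:
move_arm --motion '[0,0,0,0,0.06,0,0,0,0,0,0,0.06,0,0,0,0,0,0,0.06,0,0,0,0,0,0,0,0,0]'

```text
clock: 10.4
position: [0.5056, 0.038, 0.0884]
orientation: [180.0, -0.0, 87.0]
ft_force: [0.9, 1.1, -1.0]
width: 0.0289
grip_force: 59.7
```

Request:
move_arm --motion '[0,0,0,0,0.05,0,0,0,0,0,0,0.05,0,0,0,0,0,0,0,0,0]'

```text
clock: 10.7
position: [0.5082, 0.038, 0.0883]
orientation: [-180.0, -0.0, 87.0]
ft_force: [-0.2, 1.7, -2.3]
width: 0.0285
grip_force: 59.7
```

Request:
move_arm --motion '[0,0,0,0,0.05,0,0,0,0,0,0,0.05,0,0,0,0,0,0,0,0,0]'

```text
clock: 11.0
position: [0.511, 0.0379, 0.0883]
orientation: [-180.0, -0.0, 87.0]
ft_force: [-0.8, 2.1, -1.7]
width: 0.0286
grip_force: 59.8
```

Fy is rising, so the −y jaw is rubbing. I'll shift towards +y a little and carry on.

Request:
move_arm --motion '[0,0,0,0.025,0,0,0,0,0,0,0,0.033,0,0,0,0,0,0,0,0,0]'

```text
clock: 11.3
position: [0.5126, 0.0382, 0.0885]
orientation: [180.0, 0.0, 87.0]
ft_force: [0.3, 1.1, -2.1]
width: 0.0285
grip_force: 59.8
```

Request:
move_arm --motion '[0,0,0,0,0.033,0,0,0,0,0,0,0,0,0]'

```text
clock: 11.5
position: [0.5135, 0.0382, 0.0885]
orientation: [180.0, 0.0, 87.0]
ft_force: [-0.4, 1.7, -1.0]
width: 0.0286
grip_force: 59.8
```

Request:
move_arm --motion '[0,0,0,0,0.033,0,0,0,0,0,0,0,0,0]'

```text
clock: 11.7
position: [0.5143, 0.0382, 0.0884]
orientation: [180.0, -0.0, 87.0]
ft_force: [-2.1, 2.2, -1.0]
width: 0.0287
grip_force: 59.8
```

Request:
move_arm --motion '[0,0,0,0.02,0,0,0,0,0,0,0,0.033,0,0,0,0,0,0,0,0,0]'

```text
clock: 12.0
position: [0.5159, 0.0385, 0.0886]
orientation: [179.9, 0.0, 87.0]
ft_force: [-0.3, -0.3, -2.2]
width: 0.0288
grip_force: 59.8
```

Request:
move_arm --motion '[0,0,0,0,0.033,0,0,0,0,0,0,0,0,0]'

```text
clock: 12.2
position: [0.5166, 0.0385, 0.0885]
orientation: [180.0, 0.0, 87.0]
ft_force: [0.3, -0.4, -1.8]
width: 0.0285
grip_force: 59.8
```

Request:
move_arm --motion '[0,0,0,0,0.033,0,0,0,0,0,0,0,0,0]'

```text
clock: 12.4
position: [0.5174, 0.0386, 0.0884]
orientation: [180.0, 0.0, 87.0]
ft_force: [0.1, -0.4, -1.8]
width: 0.0289
grip_force: 59.8
```

Free again. I'll go on in 1 mm steps.

Request:
move_arm --motion '[0,0,0,0,0.033,0,0,0,0,0,0,0.033,0,0,0,0,0,0,0,0,0]'

```text
clock: 12.7
position: [0.5193, 0.0385, 0.0884]
orientation: [-180.0, 0.0, 87.0]
ft_force: [-0.3, 0.1, -0.5]
width: 0.0289
grip_force: 59.8
```

Request:
move_arm --motion '[0,0,0,0,0.033,0,0,0,0,0,0,0,0,0]'

```text
clock: 12.9
position: [0.5196, 0.0385, 0.0883]
orientation: [-179.9, -0.0, 87.0]
ft_force: [-1.9, -0.7, -0.4]
width: 0.0288
grip_force: 59.9
```

Request:
move_arm --motion '[0,0,0,0,0.033,0,0,0,0,0,0,0,0,0]'

```text
clock: 13.1
position: [0.5201, 0.0384, 0.0881]
orientation: [-179.9, -0.0, 87.0]
ft_force: [-3.7, 1.0, -0.8]
width: 0.0287
grip_force: 60.0
```

Request:
move_arm --motion '[0,0,0,0,0.033,0,0,0,0,0,0,0,0,0]'

```text
clock: 13.3
position: [0.5206, 0.0384, 0.088]
orientation: [-179.8, -0.0, 87.0]
ft_force: [-4.4, 0.2, 1.8]
width: 0.0289
grip_force: 60.1
```

Request:
move_arm --motion '[0,0,0,0,0.025,0,0,0,0,0,0,0,0,0,0,0,0,0,0,0,0,0,0,0,0,0,0,0]'

```text
clock: 13.7
position: [0.5208, 0.0384, 0.0879]
orientation: [-179.8, -0.0, 87.0]
ft_force: [-5.8, 0.8, 1.3]
width: 0.029
grip_force: 60.3
```

Request:
move_arm --motion '[0,0,0,0,0.02,0,0,0,0,0,0,0,0,0,0,0,0,0,0,0,0,0,0,0,0,0,0,0]'

```text
clock: 14.1
position: [0.5209, 0.0384, 0.0879]
orientation: [-179.7, -0.0, 87.0]
ft_force: [-7.3, 0.6, 2.7]
width: 0.0288
grip_force: 60.4
```

Run:
```python
from h import *
s,st=wsnap();print(st["position"],st["ft_force"])
o=cv2.resize(s["image"][130:310,170:410],(800,600),interpolation=cv2.INTER_CUBIC)
cv2.imwrite("pics/c7.png",o)
```

```text
[0.52093807 0.03840099 0.08790369] [-7.30690807  0.57558835  2.66070812]
```

View pics/c7.png

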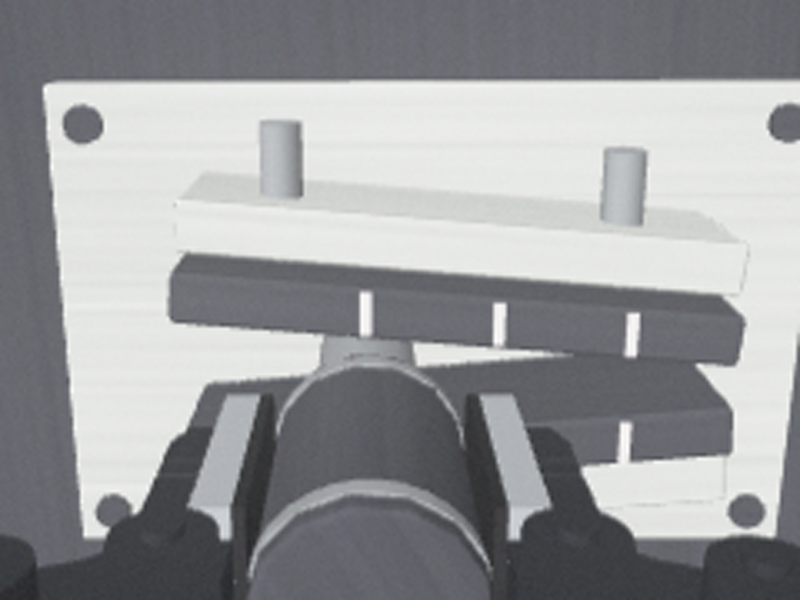

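The pin is wedged at the first mark (x≈36 mm), so it is the 19 mm pin and belongs in the large hole. I'll back off, lift and carry it to the rack.

Request:
move_arm --motion '[0,0,0,0,-0.05,0,0,0,0,0,0,-0.15,0,0,0,0,0,0,-0.2,0,0,0,0,0,0,0,-0.4,0,0,0,0,0,0,-0.8,0,0,0,0,0,0,-0.8,0,0,0,0,0,0,-0.6,0,0,0,0,0,0,0,0]'

```text
clock: 14.95
position: [0.5145, 0.0391, 0.1702]
orientation: [179.5, -0.0, 87.0]
ft_force: [1.1, 0.4, -1.4]
width: 0.0287
grip_force: 59.9
```

Request:
move_arm --motion '[0,0,0,-0.915,-0.054,0,0,0,0,0,-0.915,-0.054,0,0,0,0,0,-0.915,-0.054,0,0,0,0,0,-0.915,-0.054,0,0,0,0,0,-0.915,-0.054,0,0,0,0,0,-0.915,-0.054,0,0,0,0,0,-0.915,-0.054,0,0,0,0,0,-0.915,-0.054,0,0,0,0,0,-0.915,-0.054,0,0,0,0,0,-0.915,-0.054,0,0,0,0,0,-0.915,-0.054,0,0,0,0,0,-0.915,-0.054,0,0,0,0,0,0,0,0,0,0,0,0,0,0,0]'

```text
invalid input
```

Run:
```python
from h import *
import pickle
s,st=wsnap();pickle.dump(s,open("w8.pkl","wb"));print(st["position"],st["orientation"],st["ft_force"])
sd=pickle.load(open("side.pkl","rb"))
for p in[(381.4,144.8),(373.6,156.4),(365.4,168)]:print("side",ray(sd,*p,.055).round(4))
def holes(w):
    g=cv2.cvtColor(w["image"],cv2.COLOR_BGR2GRAY)
    G=cv2.resize(g,None,fx=4,fy=4,interpolation=cv2.INTER_CUBIC)
    e=cv2.Canny(cv2.GaussianBlur(G,(5,5),1.5),25,60);e=cv2.dilate(e,None)
    cs,_=cv2.findContours(e,cv2.RETR_LIST,cv2.CHAIN_APPROX_NONE)
    for c in cs:
        if len(c)<30: continue
        (x,y),(a,b),t=cv2.fitEllipse(c)
        if min(a,b)>18 and max(a,b)<140 and max(a,b)/min(a,b)<1.35:
            u,v=(x-1.5)/4,(y-1.5)/4;P=ray(w,u,v,.055)
            if abs(P[0]-.485)<.04 and abs(P[1]+.244)<.08: 
                r=np.linalg.norm(ray(w,u+max(a,b)/8,v,.055)-P);print(round(u,1),round(v,1),P.round(4),"dia mm",round(2e3*r,1))
print("w1");holes(pickle.load(open("w1.pkl","rb")))
print("w8");holes(s)
```

```text
[0.51445876 0.03905173 0.17021473] [ 1.79545866e+02 -4.84651562e-02  8.69872745e+01] [ 1.10646219  0.38569868 -1.43873475]
side [ 0.4686 -0.285   0.055 ]
side [ 0.4826 -0.2392  0.055 ]
side [ 0.4969 -0.1951  0.055 ]
w1
282.7 225.3 [ 0.472  -0.2897  0.055 ] dia mm 23.6
288.2 186.2 [ 0.4862 -0.2436  0.055 ] dia mm 20.2
293.0 143.7 [ 0.4992 -0.1968  0.055 ] dia mm 12.0
293.3 144.3 [ 0.4995 -0.1975  0.055 ] dia mm 14.6
293.4 144.5 [ 0.4996 -0.1978  0.055 ] dia mm 17.1
w8
```

Request:
move_arm --motion '[0,0,0,-0.913,-0.07,0,0,0,0,0,-0.913,-0.07,0,0,0,0,0,-0.913,-0.07,0,0,0,0,0,-0.913,-0.07,0,0,0,0,0,-0.913,-0.07,0,0,0,0,0,-0.913,-0.07,0,0,0,0,0,-0.913,-0.07,0,0,0,0,0,-0.913,-0.07,0,0,0,0,0,-0.913,-0.07,0,0,0,0,0,-0.913,-0.07,0,0,0,0,0,-0.913,-0.07,0,0,0,0,0,-0.913,-0.07,0,0,0,0,0,0,0,0,0,0,0,0,0,0,0,0]'

```text
clock: 16.4
position: [0.4683, -0.288, 0.1653]
orientation: [-179.9, -0.1, 86.9]
ft_force: [-0.5, 0.6, -1.1]
width: 0.0293
grip_force: 59.9
```

```bash
cat >> h.py <<'E'
def holes(w):
    g=cv2.cvtColor(w["image"],cv2.COLOR_BGR2GRAY)
    G=cv2.resize(g,None,fx=4,fy=4,interpolation=cv2.INTER_CUBIC)
    e=cv2.dilate(cv2.Canny(cv2.GaussianBlur(G,(5,5),1.5),25,60),None)
    for c in cv2.findContours(e,cv2.RETR_LIST,cv2.CHAIN_APPROX_NONE)[0]:
        if len(c)<30: continue
        (x,y),(a,b),t=cv2.fitEllipse(c)
        if min(a,b)>18 and max(a,b)<240 and max(a,b)/min(a,b)<1.4:
            u,v=(x-1.5)/4,(y-1.5)/4;P=ray(w,u,v,.055)
            if abs(P[0]-.485)<.04 and abs(P[1]+.244)<.09:
                r=np.linalg.norm(ray(w,u+max(a,b)/8,v,.055)-P);print(round(u,1),round(v,1),P.round(4),"dia mm",round(2e3*r,1))
E
python3 - <<'E'
from h import *
import pickle
s,st=wsnap();pickle.dump(s,open("w8.pkl","wb"));print(st["position"],st["orientation"],st["ft_force"]);holes(s)
E
```

```text
[ 0.46833969 -0.28801413  0.16530191] [-1.79909036e+02 -7.48225895e-02  8.69090031e+01] [-0.54000347  0.62641127 -1.05664035]
298.7 156.5 [ 0.4853 -0.244   0.055 ] dia mm 18.7
298.9 156.3 [ 0.4855 -0.2439  0.055 ] dia mm 20.5
317.4 90.9 [ 0.5008 -0.1974  0.055 ] dia mm 15.6
316.0 92.2 [ 0.4998 -0.1982  0.055 ] dia mm 17.3
```

Run:
```python
from h import *
import pickle
s=pickle.load(open("w5.pkl","rb"));P=ray(s,280.2,221.5,.1529-.0696);print(P-[.47304,.04008,0])
s=pickle.load(open("w8.pkl","rb"));g=cv2.cvtColor(s["image"],cv2.COLOR_BGR2GRAY).astype(int)
for v in range(208,236,4):print(v,g[v,258:304:2].tolist())
print(g[206:240,280].tolist())
```

```text
[0.00053046 0.00493026 0.0833    ]
208 [232, 230, 229, 230, 230, 231, 229, 139, 157, 232, 232, 230, 230, 232, 228, 230, 229, 222, 203, 195, 224, 230, 228]
212 [230, 230, 230, 231, 229, 229, 164, 139, 155, 173, 187, 200, 211, 215, 215, 211, 212, 209, 203, 193, 200, 229, 233]
216 [229, 229, 229, 229, 230, 230, 161, 142, 162, 177, 188, 198, 204, 211, 210, 212, 211, 207, 208, 196, 224, 231, 235]
220 [229, 230, 231, 229, 229, 229, 213, 145, 164, 179, 191, 199, 204, 210, 210, 212, 211, 210, 206, 205, 235, 233, 231]
224 [228, 230, 230, 229, 230, 227, 228, 180, 169, 169, 168, 166, 162, 159, 153, 152, 207, 206, 225, 233, 229, 233, 231]
228 [228, 230, 229, 229, 230, 198, 161, 167, 166, 171, 168, 167, 162, 159, 153, 149, 137, 147, 231, 228, 233, 230, 230]
232 [229, 229, 229, 230, 225, 160, 165, 167, 169, 172, 169, 165, 160, 157, 151, 148, 137, 123, 230, 229, 231, 231, 229]
[230, 230, 230, 231, 229, 215, 200, 197, 198, 194, 198, 199, 198, 197, 199, 173, 167, 167, 166, 169, 167, 168, 167, 167, 166, 167, 165, 166, 165, 167, 151, 161, 164, 182]
```

Request:
move_arm --motion '[0,0,0,0.01,0.1,0.4,0,0,0,0,0,0,0.5,0,0,0,0,0,0,0.25,0,0,0,0,0,0,0,0,0,0,0,0,0,0,0]'

```text
clock: 16.95
position: [0.4721, -0.2873, 0.1317]
orientation: [-180.0, -0.0, 87.0]
ft_force: [-0.4, -0.0, -1.8]
width: 0.0288
grip_force: 59.9
```

Run:
```python
from h import *
import pickle
s,st=wsnap();pickle.dump(s,open("w9.pkl","wb"));print(st["position"],st["orientation"],st["ft_force"]);holes(s)
p=st["position"]
T=np.linalg.inv(s["cam_to_world"]);K=np.array(s["intrinsics"])
def pr(P):
    q=K@(T[:3]@np.r_[P,1]);return (q[:2]/q[2]).round(1)
print("pin bottom axis",pr(p-[0,0,.0696]),"front rim",pr(p+[.0005,.0095,-.0696]),"hole c",pr([.4716,-.2898,.055]),"far rim",pr([.4722,-.2783,.055]))
g=cv2.cvtColor(s["image"],cv2.COLOR_BGR2GRAY).astype(int)
for v in range(194,232,3):print(v,g[v,254:312:2].tolist())
print(g[190:235,280].tolist())
```

```text
[ 0.4721279  -0.28732048  0.13170257] [-1.79969444e+02 -1.78598926e-02  8.70298958e+01] [-0.41164502 -0.04276485 -1.82400323]
275.6 234.4 [ 0.4688 -0.2942  0.055 ] dia mm 27.4
296.2 162.2 [ 0.4855 -0.2437  0.055 ] dia mm 19.4
316.2 88.2 [ 0.4998 -0.1982  0.055 ] dia mm 16.9
pin bottom axis [279.7 228.4] front rim [279.7 215.1] hole c [279.2 228.5] far rim [279.2 212.9]
194 [230, 232, 231, 230, 230, 230, 230, 230, 231, 230, 228, 228, 230, 230, 228, 232, 232, 228, 227, 226, 228, 229, 228, 232, 232, 232, 228, 229, 237]
197 [231, 230, 231, 231, 229, 230, 231, 230, 231, 226, 227, 231, 228, 228, 229, 232, 231, 226, 228, 226, 227, 228, 228, 232, 229, 231, 227, 233, 234]
200 [232, 230, 232, 230, 229, 231, 230, 230, 230, 227, 227, 231, 229, 227, 231, 231, 230, 226, 227, 226, 229, 226, 230, 231, 231, 230, 229, 234, 231]
203 [232, 232, 230, 229, 231, 229, 230, 231, 228, 227, 229, 227, 230, 228, 232, 231, 226, 226, 226, 228, 228, 227, 231, 230, 232, 229, 232, 233, 233]
206 [230, 231, 229, 229, 231, 230, 230, 229, 227, 226, 231, 228, 228, 230, 231, 231, 225, 226, 225, 229, 227, 229, 233, 230, 229
[... 747 characters left out ...]
235, 230, 230, 228, 229]
224 [228, 229, 230, 229, 228, 144, 136, 151, 167, 167, 170, 167, 168, 169, 162, 156, 153, 152, 207, 199, 192, 226, 228, 230, 232, 231, 229, 228, 229]
227 [228, 230, 229, 228, 204, 129, 141, 154, 160, 163, 167, 168, 167, 166, 162, 157, 154, 149, 137, 172, 191, 225, 227, 232, 229, 229, 228, 228, 229]
230 [227, 229, 230, 229, 188, 129, 144, 159, 162, 165, 169, 168, 169, 167, 161, 156, 153, 148, 137, 125, 189, 229, 228, 234, 229, 229, 228, 228, 228]
[229, 229, 229, 230, 230, 230, 228, 228, 227, 226, 227, 228, 229, 228, 229, 229, 230, 230, 230, 231, 232, 231, 232, 186, 223, 229, 231, 231, 231, 231, 231, 185, 166, 166, 169, 169, 166, 166, 165, 166, 167, 167, 166, 165, 165]
```

Run:
```python
from h import *
import pickle
s=pickle.load(open("w5.pkl","rb"));t=np.array([.47304,.04008,.1529])
for n,u,v,dz,off in[("top disc c",281,311.5,.0254,0),("top front rim",281,120+312/2,.0254,.015),("grip bottom front rim",280.5,120+235/2,-.0246,.015),("shank end front rim",280.2,221.5,-.0696,.0095)]:
    print(n,((ray(s,u,v,t[2]+dz)-t-[0,off,0])*1e3).round(1))
s=pickle.load(open("w9.pkl","rb"));t=np.array([.4721,-.2873,.1317])
print("end",((ray(s,281,221,t[2]-.0696)-t-[0,.0095,0])*1e3).round(1))
g=cv2.cvtColor(s["image"],cv2.COLOR_BGR2GRAY).astype(int);print(g[225:330,281].tolist())
# held-pin check from stand view, and pic4 gray
```

```text
top disc c [ 0.6 -1.2 25.4]
top front rim [ 1.4 -1.  25.4]
grip bottom front rim [  1.   -4.7 -24.6]
shank end front rim [  0.5  -4.6 -69.6]
end [  1.2  -4.3 -69.6]
[166, 164, 164, 165, 165, 165, 163, 163, 163, 164, 163, 147, 158, 163, 180, 120, 96, 94, 96, 96, 94, 94, 93, 93, 93, 92, 93, 93, 91, 93, 93, 91, 92, 91, 92, 91, 93, 90, 90, 91, 92, 90, 90, 92, 89, 92, 89, 90, 103, 149, 159, 159, 174, 145, 98, 89, 93, 97, 105, 105, 103, 100, 101, 101, 101, 102, 101, 101, 103, 103, 103, 102, 101, 101, 99, 101, 102, 104, 105, 105, 105, 101, 103, 102, 100, 100, 101, 101, 102, 98, 99, 98, 100, 99, 99, 98, 102, 102, 100, 102, 99, 98, 99, 103, 99]
```

Request:
move_arm --motion '[0,0,0,0.01,-0.033,0,0,0,0,0,0,0,0.15,0,0,0,0,0,0,0.1,0,0,0,0,0,0,0.08,0,0,0,0,0,0,0,0]'

```text
clock: 17.5
position: [0.4708, -0.2873, 0.1215]
orientation: [-180.0, -0.0, 87.0]
ft_force: [-0.4, -1.1, -1.6]
width: 0.0288
grip_force: 59.9
```

Request:
move_arm --motion '[0,0,0,0,0,0.08,0,0,0,0,0,0,0,0]'

```text
clock: 17.7
position: [0.471, -0.2874, 0.1193]
orientation: [-180.0, -0.0, 87.0]
ft_force: [-0.1, -0.3, -1.7]
width: 0.0284
grip_force: 59.9
```

It is in the hole with no contact force. Continuing down.

Request:
move_arm --motion '[0,0,0,0,0,0.2,0,0,0,0,0,0,0.2,0,0,0,0,0,0,0,0]'

```text
clock: 18.0
position: [0.4703, -0.287, 0.1064]
orientation: [-179.9, -0.1, 87.0]
ft_force: [0.5, 0.1, -1.0]
width: 0.0287
grip_force: 59.9
```

Request:
move_arm --motion '[0,0,0,0,0,0.2,0,0,0,0,0,0,0.2,0,0,0,0,0,0,0.2,0,0,0,0,0,0,0,0]'

```text
clock: 18.4
position: [0.4704, -0.287, 0.0884]
orientation: [-179.9, -0.1, 87.0]
ft_force: [-0.8, -1.0, -0.8]
width: 0.0288
grip_force: 59.9
```

Request:
move_arm --motion '[0,0,0,0,0,0.15,0,0,0,0,0,0,0.1,0,0,0,0,0,0,0,0]'

```text
clock: 18.7
position: [0.4708, -0.2873, 0.0816]
orientation: [-180.0, -0.0, 87.0]
ft_force: [-0.5, -1.0, -1.3]
width: 0.0286
grip_force: 59.9
```

Request:
move_arm --motion '[0,0,0,0,0,0.05,0,0,0,0,0,0,0,0]'

```text
clock: 18.9
position: [0.4711, -0.2875, 0.0806]
orientation: [180.0, -0.0, 87.0]
ft_force: [-0.2, -0.3, -1.5]
width: 0.0288
grip_force: 59.9
```

Request:
move_arm --motion '[0,0,0,0,0,0.04,0,0,0,0,0,0,0,0]'

```text
clock: 19.1
position: [0.4714, -0.2876, 0.0796]
orientation: [180.0, 0.0, 87.0]
ft_force: [-0.4, 0.0, 0.1]
width: 0.0285
grip_force: 60.4
```

The shoulder is touching. I'll release and rise.

Request:
move_arm --motion '[0,0,0,0,0,0.015,0,0,0,0,0,0,0,0.3,0,0,0,0,0,0,0.6,0,0,0,0,0,0,1,0,0,0,0,0,0,1,0,0,0,0,0,0,1,0,0,0,0,0,0,1,0,0,0,0,0,0,1,0,0,0,0,0,-0.3,1,0,0,0,0,0,-0.7,1,0,0,0,0,0,-0.9,1,0,0,0,0,0,-0.9,1,0,0,0,0,0,-0.9,1,0,0,0,0,0,-0.9,1,0,0,0,0,0,-0.6,1,0,0,0,0,0,0,1,0,0,0,0,0,0,1]'

```text
clock: 20.8
position: [0.4712, -0.2876, 0.2353]
orientation: [180.0, 0.0, 87.0]
ft_force: [-0.6, 0.0, -1.1]
width: 0.0855
grip_force: 0.0
```

Run:
```python
from h import *
s,st=wsnap();print(st["position"],st["width"],st["ft_force"])
g=cv2.cvtColor(s["image"],cv2.COLOR_BGR2GRAY)
# dark grip on bright rack: holes of bright mask
m=(g>175).astype(np.uint8)*255
cs,h=cv2.findContours(m,cv2.RETR_CCOMP,cv2.CHAIN_APPROX_NONE)
for c,hh in zip(cs,h[0]):
    if hh[3]>=0 and cv2.contourArea(c)>60: print("hole",cv2.boundingRect(c),cv2.contourArea(c))
T=np.linalg.inv(s["cam_to_world"]);K=np.array(s["intrinsics"])
def pr(P):
    q=K@(T[:3]@np.r_[P,1]);return (q[:2]/q[2]).round(1).tolist()
e=lambda z,r:[pr([.4712+a,-.289+b,z]) for a,b in[(-r,0),(r,0),(0,r),(0,-r)]]
print("top",e(.105,.015),"bottom",e(.055,.015))
holes(s)
```

```text
[ 0.47122038 -0.28755457  0.23528433] 0.08551843577136238 [-0.56552292  0.03920013 -1.10826832]
hole (297, 91, 17, 16) 118.5
top [[262.7, 208.2], [296.8, 206.4], [278.8, 190.5], [280.6, 223.5]] bottom [[265.3, 195.5], [294.2, 193.9], [279.0, 180.4], [280.5, 208.6]]
280.1 195.9 [ 0.4715 -0.2903  0.055 ] dia mm 27.5
291.4 149.5 [ 0.4853 -0.2436  0.055 ] dia mm 18.4
291.1 148.0 [ 0.485  -0.2422  0.055 ] dia mm 15.6
291.7 149.5 [ 0.4856 -0.2437  0.055 ] dia mm 21.0
305.8 99.0 [ 0.5011 -0.1972  0.055 ] dia mm 14.6
304.5 100.6 [ 0.4997 -0.1985  0.055 ] dia mm 18.0
```

Run:
```python
from h import *
s,st=wsnap()
g=cv2.cvtColor(s["image"],cv2.COLOR_BGR2GRAY)[160:240,245:315]
n,l,S,C=cv2.connectedComponentsWithStats((g<140).astype(np.uint8))
for x in S[1:]:
    if x[4]>100:print(x[0]+245,x[1]+160,x[2:])
print(g[:,35].tolist())
t=imaging.snapshot("side");p=np.linalg.inv(t["cam_to_world"])[:3]@[.4712,-.288,.105,1];q=np.array(t["intrinsics"])@p;print("side top expected",q[:2]/q[2])
gg=cv2.cvtColor(t["image"],cv2.COLOR_BGR2GRAY)[120:175,360:405]
n,l,S,C=cv2.connectedComponentsWithStats((gg<140).astype(np.uint8))
print([(x[0]+360,x[1]+120,x[2:].tolist()) for x in S[1:] if x[4]>40])
```

```text
245 160 [  70   80 3012]
[221, 221, 220, 221, 221, 220, 218, 221, 221, 223, 223, 224, 223, 223, 222, 221, 220, 221, 221, 221, 220, 220, 220, 197, 133, 98, 94, 92, 92, 91, 92, 92, 149, 111, 105, 102, 104, 103, 103, 102, 103, 104, 102, 105, 104, 105, 101, 100, 101, 101, 100, 103, 101, 100, 99, 98, 98, 97, 98, 99, 98, 97, 98, 99, 101, 97, 99, 101, 103, 100, 101, 101, 104, 104, 101, 102, 101, 102, 101, 102]
side top expected [383.7662067  128.53823053]
[(np.int32(360), np.int32(120), [30, 33, 569]), (np.int32(383), np.int32(139), [22, 36, 474])]
```

```bash
python3 -c "
from bench import ctrl
print(ctrl.close_job())"
```

```text
the job is handed in; nothing more can be done
None
```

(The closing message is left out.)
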